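# Complete the pin stop and hold a plaster model against it

### The arm

A 6-joint arm with a two-finger parallel gripper is mounted at the origin on a cart in front of the work surface, level with it; the furniture and walls round the work are solid. World frame = base frame: x ahead of the robot, y to its left, z up, the work surface at z = 0. Lengths are in m, angles in rad, forces in N, time in s.
With the tool pointing down it reaches from about 0.375 to 0.9 m from the base axis. Payload 3.1 kg.
Tool frame: the origin (TCP) lies on the centre line of the jaws, within the pads' length; the fingertips stand 14 mm ahead of it and the grasp point (between the pads) lies 5 mm behind it; z points along the fingers, y is the line along which they close (so a half turn about z gives the same grasp; the last joint's range is limited). The gripper opens to 87 mm and grips with 3 to 60 N. Pads are 19 mm wide; open, the fingers measure 117 mm over their backs; the gripper's body (75 mm by 190 mm) begins 51 mm behind the grasp point.
Start: joints at [-1.44, 0.527, 1.433, -0, 1.181, -0.178], TCP at [0.19, -0.595, 0.237] pointing down, gripper open.
Joint ranges: [-3.08, 3.08], [-0.75, 2.2], [0.22, 2.44], [-1.43, 4.57], [0, 2.65], [-2.85, 2.85]. Speed limits (rad/s): [2.79, 2.79, 3.14, 3.14, 3.14, 3.14].

### API

Orientations are given as a unit quaternion [x, y, z, w].
In Python, from rig import robot gives the robot as it stands.
- The arm moves only by the tool move_arm, never from a script. Its argument "commands" is a list of rows, each an object with "hand": the finger opening in cm, from 0 to 8.7; "travel": the shift along the tool's x, y, z in cm, a list of three; "twist": the turn, a rotation vector about the tool's x, y, z in degrees, a list of three. In form: [{"hand": hand, "travel": [dx, dy, dz], "twist": [wx, wy, wz]}, ...]. A call has 1 to 5 rows; each row shifts and turns the commanded pose from where the row before left it, along the tool's axes as they then stand; what a row does not reach is not made up. A row lasts 1/12 s, in which the tool goes at most 41.7 mm and 7.16 degrees, less where a joint would pass 70% of its speed; a pose out of reach is approached as far as the arm can. A call is refused whole if a number of a shift passes 4.17 or a number of a turn 7.16, either way. A call with a gripper value outside its range is refused whole. The fingers move at their own pace and stop on an object; "force" is the grip in N (left out, the last holds). Time passes only in rows, so rows that do not move let the fingers close. It gives the time, the measured TCP pose, the force, the opening and the grip force at its end, in the units of the state.
- robot.get_obs(): the state, without advancing time (a new reading comes with each control period).
- robot.camera(name): name is "scene" or "top" or "wrist"; returns a dict with "frame" (384x512x3 uint8, red, green, blue), "fov_y" (degrees; the focal length in pixels is half the picture's height over the tangent of half this angle, whatever the lens; pixels are square), "cx", "cy" (the principal point, pixels), "extrinsics" (4x4, takes a point from camera to world coordinates); the wrist camera has in their place "T_tool_cam" (4x4, takes a point from camera to tool coordinates, whose origin is the TCP and whose axes are the flange's). Camera axes: x right, y down, z forward; pixel columns grow to the right and rows downward; lengths in m; the calibration is good to about 2 mm. A picture is of the moment at which its call begins: read the wrist's pose just before it. There is no depth.
- robot.hand_in(): hands the job in; it is judged then, once.
The state is a dict: "time": time; "q": joint angles; "joint_velocities": joint speeds; "joint_torque": joint torques, N m; "position": TCP position; "tool_rot": TCP orientation; "ft_force": force on the tool from outside, world axes, zero at the start; "moment": the same for the moment, N m; "grip_width": finger opening in m; "grip_force": force on a finger pad.
Only numpy, scipy, OpenCV 4.12 (cv2) and the standard library are available. Lean on these libraries where they do the work, as an engineer would, in place of code of your own. Each camera call takes 0.05 s, during which the arm holds its last target. There are 200 camera calls.

### The job

The sprung stop on the model fixture has three pin holes in a row and one of them is empty: take the spare steel pin out of the wooden block, stand it fully down in the empty hole and let it go. Then push the plaster model that lies on the fixture's deck back so that its flat heel bears squarely on all three pins, and keep pushing on the model alone until the carriage's pointer stands midway between the two raised marks on the scale rail; never drive the carriage to its end stop, and do not shift the wax jar, white disc or glass dish. The program finishes while holding: keep the model pressed there steadily, without letting go, so that the technician can fasten it.

Things in the scene. Friction and masses are not known exactly. Their poses are not given: they have to be found in the camera images.
- fixture: Aluminium fixture fixed to the bench. Origin at bench level; base x -115..100, y -56..56 mm, z up; +x is the pushing direction (roughly to the robot's left). Flat deck, top 34 mm above the bench, x -115..12, y -50..50 mm; behind it the sprung carriage, pin row at x = 28 mm at rest. Scale rail on the +y side, 32 mm high, raised marks on it (to 34 mm) at x = 36 and 48 mm
- carriage (a joint): slide of the sprung steel carriage (30 x 84 mm, top 33.5 mm above the bench) in m: 0 at rest, grows as it is pushed along fixture +x, end stop at 0.030. Starts to move at about 1.8 N, then yields 1 mm per 0.6 N (about 10 N at 0.014). Pointer over the marks at 0.008 and 0.020, midway at 0.014
- pointer (a point): thin steel pointer at the carriage's +y side, 35.5 mm above the bench, over the scale rail; at x = 28 mm in the fixture's frame at rest
- hole0 (a point): Pin hole at fixture y = -22 mm: centre of the mouth of a pin hole in the carriage's top face, 33.5 mm above the bench; axes as the fixture's. Hole 11.4 mm wide, 24.5 mm deep, 1.5 mm chamfer; moves with the carriage. One of the three holes is empty at the start, and which one varies
- hole1 (a point): Middle pin hole, fixture y = 0: centre of the mouth of a pin hole in the carriage's top face, 33.5 mm above the bench; axes as the fixture's. Hole 11.4 mm wide, 24.5 mm deep, 1.5 mm chamfer; moves with the carriage. One of the three holes is empty at the start, and which one varies
- hole2 (a point): Pin hole at fixture y = +22 mm: centre of the mouth of a pin hole in the carriage's top face, 33.5 mm above the bench; axes as the fixture's. Hole 11.4 mm wide, 24.5 mm deep, 1.5 mm chamfer; moves with the carriage. One of the three holes is empty at the start, and which one varies
- pin_a: plain steel pin, 10 mm diameter, 54 mm long, standing in one of the three holes, about 29 mm of it above the carriage; origin at the centre of its foot, z along it. Pins in the row are 22 mm apart (12 mm clear), so a pin goes in with the fingers closing along the fixture's x axis
- pin_b: second steel pin, same as pin_a, standing in another of the three holes
- pin_spare: the spare steel pin, same size, standing upright in the middle hole of the wooden pin block, 29.5 mm of it above the block's top; origin at the centre of its foot, z along it
- pin_block: wooden block, 40 x 84 x 34 mm, fixed to the bench, with three holes like the carriage's, 26 mm apart along its y axis; origin at the centre of its underside
- model: plaster jaw model, 52 (x) x 68 (y) x 32 mm, 0.1 to 0.2 kg, on the deck 35 to 55 mm short of the pins; origin mid-underside, z up. Flat heel: the full-width -x face, 26 mm from the origin, facing the pins within 0.15 rad; +x face: front of the jaw, 26 mm out, flat over its middle 30 mm, corners cut off. Base solid to 18 mm high, teeth above. Pressed home its origin is 31 mm before the pin row
- wax_jar: wax jar with a red lid, 50 mm wide, 45 mm high, standing on the bench; leave alone
- casting_disc: white former disc, 64 mm wide, 10 mm high, on the bench; leave alone
- petri_dish: small clear dish, 58 mm wide, 16 mm high, on the bench; leave alone
Things that resemble listed ones, but are neither listed nor needed, are in the scene too. What is shaped like the model but orange is not meant.

How it is judged:
By the outcome, as a careful person would: the job done as asked, in the order asked, and still so for the second after the job is handed in, while the arm keeps its last pose, push and grip.
It also fails if it takes over 58 s, if anything falls off the work surface, if the arm or the gripper's body presses on something with over 40 N, if the wrist force passes 120 N, or if a joint passes its speed limit or range.

## Working session

There is one attempt and no reset: what is moved stays moved. The work goes in short steps, Python scripts to look and compute and a tool call to move; the robot and the scene stay as the last step left them, time stands still between calls to the robot, and variables do not carry over. Pictures are saved under pics/ and viewed, at most 10 in all, crops included, and the job is handed in when it is done.

Besides the shell and the picture viewer there is one more tool, called after "Request:" as name(argument=value, ...), one argument or row to a line, values as JSON. move_arm: Moves the arm, as the interface text tells. Its arguments: {"type":"object","properties":{"commands":{"type":"array"},"force":{"type":"number"}},"required":["commands"]}

```bash
mkdir -p pics; ls; python3 - <<'E'
from rig import robot
import cv2,numpy as np,pickle
o=robot.get_obs();print(o)
d={}
for n in("scene","top"):
    c=robot.camera(n);d[n]=c
    cv2.imwrite(f"pics/{n}0.png",cv2.resize(c["frame"][:,:,::-1],None,fx=1.5,fy=1.5,interpolation=cv2.INTER_CUBIC))
    print(n,c["fov_y"],c["cx"],c["cy"],c["extrinsics"])
c=robot.camera("wrist");print(c["T_tool_cam"],c["fov_y"],c["cx"],c["cy"])
pickle.dump(d,open("cam0.pkl","wb"))
E
```

```text
pics
{'time': 0.0, 'q': array([-1.44047574e+00,  5.28447067e-01,  1.43393986e+00, -2.02841560e-05,
        1.18139020e+00, -1.78473952e-01]), 'joint_velocities': array([ 7.94357839e-04,  6.81808466e-04, -5.53470298e-04,  1.31792892e-03,
       -3.55026182e-05, -3.62311057e-04]), 'joint_torque': array([-6.94057435e-04, -4.40056014e+01, -1.76594335e+01,  6.30973466e-02,
        5.81781403e-02, -1.66674076e-04]), 'position': array([ 0.18988687, -0.59469764,  0.2355714 ]), 'tool_rot': array([ 9.88103218e-01,  1.53788288e-01,  1.69190612e-05, -1.09214687e-03]), 'ft_force': array([-0.05265714, -0.01621192, -0.58448974]), 'moment': array([ 0.01940888, -0.05467378, -0.02094657]), 'grip_force': 0.0, 'grip_width': 0.08719930270909222}
scene 44.418411783522465 260.1948698532357 197.70807853405623 [[-0.82411041 -0.43192551  0.36644562  0.0854851 ]
 [-0.56622346  0.6456247  -0.51240584  0.4098253 ]
 [-0.01526519 -0.62976909 -0.77663239  0.95174453]
 [ 0.          0.          0.          1.        ]]
top 42.810882820494044 260.3607331961828 196.72113216859796 [[-0.02528673 -0.98002874  0.19724162  0.27729102]
 [-0.99965319  0.02333751 -0.01220095 -0.18208846]
 [ 0.00735416 -0.19748174 -0.98027898  1.29494603]
 [ 0.          0.          0.          1.        ]]
[[ 8.33741355e-04 -9.69873074e-01 -2.43609372e-01  6.59936540e-02]
 [ 9.99999592e-01  8.93632230e-04 -1.35334788e-04 -1.62596639e-04]
 [ 3.48954753e-04 -2.43609160e-01  9.69873422e-01 -1.48404984e-01]
 [ 0.00000000e+00  0.00000000e+00  0.00000000e+00  1.00000000e+00]] 66.93052314128782 256.40347382996464 188.12217589143452
```

View pics/top0.png

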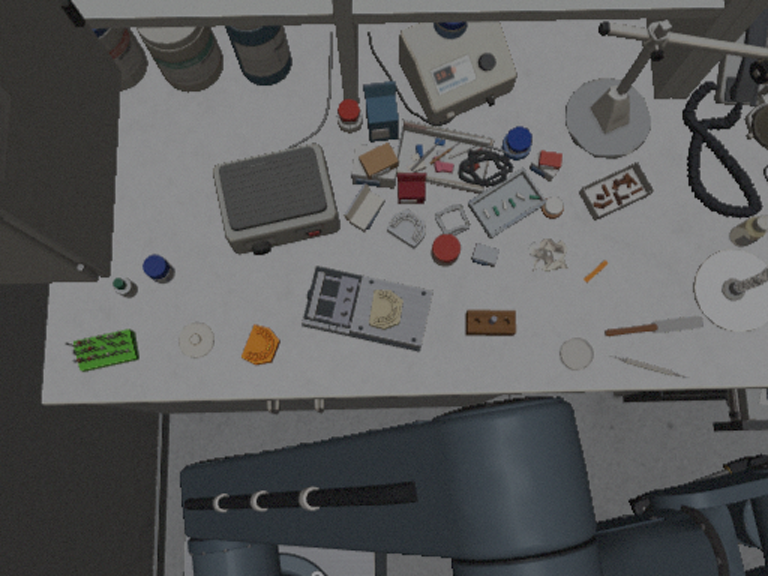

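View pics/scene0.png

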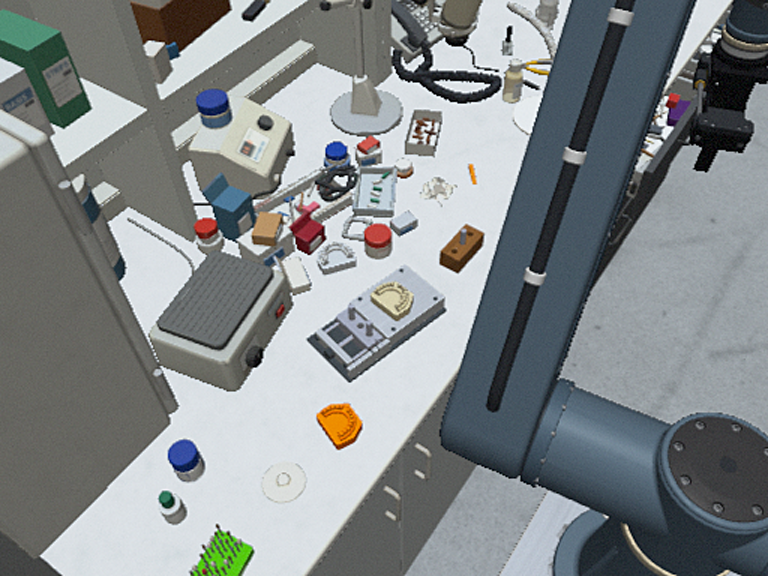

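```bash
python3 - <<'E'
import cv2,numpy as np,pickle
d=pickle.load(open("cam0.pkl","rb"))
R=lambda f,k:cv2.resize(np.ascontiguousarray(f[:,:,::-1]),None,fx=k,fy=k,interpolation=cv2.INTER_CUBIC)
a=R(d["top"]["frame"][172:240,195:350],5)
b=R(d["scene"]["frame"][145:255,200:330],2.25)
im=np.zeros((600,800,3),np.uint8);im[:340,:775]=a;im[345:345+b.shape[0],:b.shape[1]]=b
cv2.imwrite("pics/crop1.png",im)
E
```

```text
(no output)
```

View pics/crop1.png

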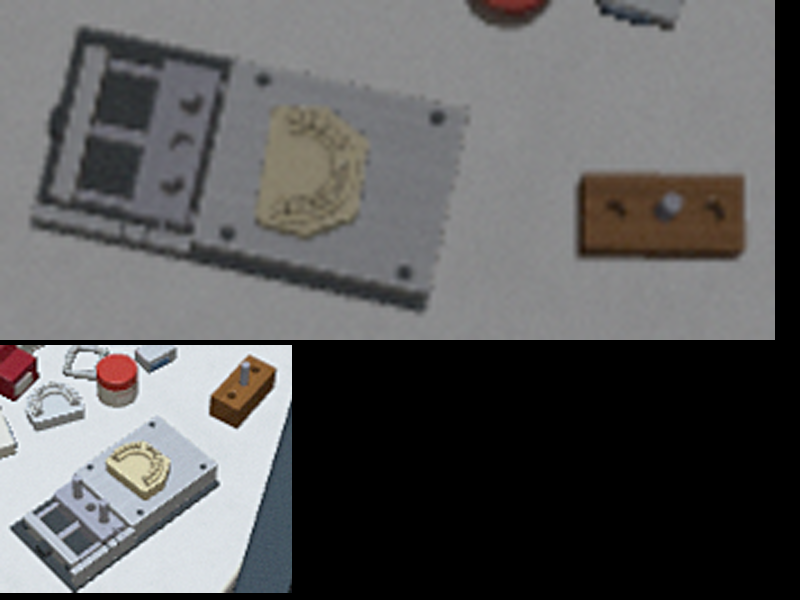

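```bash
cat > h.py <<'E'
import numpy as np,cv2,pickle
from scipy.spatial.transform import Rotation as Rn
from scipy.optimize import least_squares
from rig import robot
def ray(c,u,v,z,T=None):
    T=c["extrinsics"] if T is None else T
    f=192/np.tan(np.radians(c["fov_y"]/2))
    d=T[:3,:3]@np.array([(u-c["cx"])/f,(v-c["cy"])/f,1]);return T[:3,3]+d*(z-T[2,3])/d[2]
def wristT(c,o):
    T=np.eye(4);T[:3,:3]=Rn.from_quat(o["tool_rot"]).as_matrix();T[:3,3]=o["position"];return T@c["T_tool_cam"]
def fit2(loc,w):  # planar rigid fit -> yaw, t
    loc=np.array(loc,float);w=np.array(w)[:,:2]
    a,b=loc-loc.mean(0),w-w.mean(0)
    th=np.arctan2((a[:,0]*b[:,1]-a[:,1]*b[:,0]).sum(),(a*b).sum())
    R=np.array([[np.cos(th),-np.sin(th)],[np.sin(th),np.cos(th)]]);t=w.mean(0)-R@loc.mean(0)
    return th,t,(loc@R.T+t-w)*1000
def pose(o=None):
    o=o or robot.get_obs();M=Rn.from_quat(o["tool_rot"]).as_matrix()
    return np.array(o["position"]),M
def rel(target,ydir=None): # shift in tool axes (cm), turn about tool z (deg) for tool y along ydir
    p,M=pose();print("shift cm",np.round(M.T@(np.array(target)-p)*100,2),"pos",p.round(4))
    z=M[:,2];e=np.cross(z,[0,0,-1]);print("tilt fix tool deg",np.degrees(M.T@e).round(2))
    if ydir is not None:
        yl=M.T@np.array([*ydir,0]);a=np.degrees(np.arctan2(-yl[0],yl[1]));a=(a+90)%180-90
        print("turn z deg",round(a,2))
E
python3 - <<'E'
from h import *
d=pickle.load(open("cam0.pkl","rb"));c=d["top"]
P=lambda u,v,z:ray(c,195+u/5-.4,172+v/5-.4,z)
th,t,r=fit2([(12,-50),(-115,-50),(12,50),(-115,50)],np.array([P(232,60,.034),P(468,105,.034),P(190,243,.034),P(430,292,.034)])*1000)
print("fixture",np.degrees(th),t,r/1000)
for q in[(583,175),(744,175),(744,250),(583,250)]:print("blk",P(*q,.034).round(4))
print("pin foot/top",P(660,214,.034),P(675,200,.0635))
for q in[(192,102),(182,140),(172,184)]:print("holes",P(*q,.0335).round(4))
for q in[(275,107),(258,222),(365,150),(352,212)]:print("model",P(*q,.052).round(4))
for q in [(447,249),]:print("jar",ray(c,q[0]/1.5,q[1]/1.5,.045))
print("dish",ray(c,576/1.5,353/1.5,.01),"disc",ray(c,196/1.5,340/1.5,.01))
_,M=pose();print(M.round(2))
E
```

```text
fixture 76.9946269146272 [ 516.62550114 -147.55560998] [[ 0.50049434  0.46671402]
 [-0.85872939  0.45447605]
 [ 0.13722957 -0.56401209]
 [ 0.22100548 -0.35717798]]
blk [ 0.5015 -0.3302  0.034 ]
blk [ 0.4994 -0.4145  0.034 ]
blk [ 0.4598 -0.4122  0.034 ]
blk [ 0.4619 -0.3283  0.034 ]
pin foot/top [ 0.47983732 -0.36942812  0.034     ] [ 0.48214347 -0.37308311  0.0635    ]
holes [ 0.5455 -0.1261  0.0335]
holes [ 0.5252 -0.1206  0.0335]
holes [ 0.5019 -0.1151  0.0335]
model [ 0.5379 -0.1699  0.052 ]
model [ 0.4778 -0.1599  0.052 ]
model [ 0.5141 -0.2159  0.052 ]
model [ 0.4818 -0.2083  0.052 ]
jar [ 0.60907872 -0.29901124  0.045     ]
dish [ 0.42414143 -0.52169373  0.01      ] disc [0.46340829 0.14606786 0.01      ]
[[ 0.95  0.3  -0.  ]
 [ 0.3  -0.95  0.  ]
 [ 0.   -0.   -1.  ]]
```

Request:
move_arm(
  commands=[
    {"hand": 8.7, "travel": [3.8, -1.4, 0], "twist": [0, 0, 0]},
    {"hand": 6, "travel": [3.8, -1.4, 0], "twist": [0, 0, 0]},
    {"hand": 4, "travel": [3.8, -1.4, 0], "twist": [0, 0, 0]},
    {"hand": 3, "travel": [3.8, -1.4, 0], "twist": [0, 0, 0]},
    {"hand": 3, "travel": [3.8, -1.4, 0], "twist": [0, 0, 0]},
  ],
)

```text
time: 0.57
position: [0.3507, -0.4695, 0.2363]
tool_rot: [0.988, 0.153, -0.0, -0.0]
ft_force: [0.6, -0.1, -0.3]
grip_width: 0.0682
grip_force: 0.0
```

Request:
move_arm(
  commands=[
    {"hand": 3, "travel": [3.8, -1.4, 0], "twist": [0, 0, 0]},
    {"hand": 3, "travel": [3.8, -1.4, 0], "twist": [0, 0, 0]},
    {"hand": 3, "travel": [3.8, -1.4, 0], "twist": [0, 0, 0]},
    {"hand": 3, "travel": [3.8, -1.4, 0], "twist": [0, 0, 6.1]},
    {"hand": 3, "travel": [0, 0, 0], "twist": [0, 0, 6.1]},
  ],
)

```text
time: 0.98
position: [0.4826, -0.3659, 0.2364]
tool_rot: [0.999, 0.049, 0.001, -0.001]
ft_force: [-0.9, -0.4, -0.3]
grip_width: 0.036
grip_force: 0.0
```

Request:
move_arm(
  commands=[
    {"hand": 3, "travel": [0, 0, 0], "twist": [0, 0, 6.1]},
    {"hand": 3, "travel": [0, 0, 0], "twist": [0, 0, 6.1]},
    {"hand": 3, "travel": [0, 0, 0], "twist": [0, 0, 6.1]},
    {"hand": 3, "travel": [0, 0, 0], "twist": [0, 0, 0]},
  ],
)

```text
time: 1.32
position: [0.4775, -0.371, 0.2362]
tool_rot: [0.994, -0.112, -0.0, -0.0]
ft_force: [-0.1, 0.7, 0.1]
grip_width: 0.0302
grip_force: 0.0
```

```bash
cat > snap.py <<'E'
from h import *
import sys
def snap(name,cr=(0,512,0,384),k=1.5):
    o=robot.get_obs();c=robot.camera("wrist");pickle.dump((c,o),open(name+".pkl","wb"))
    f=c["frame"][cr[2]:cr[3],cr[0]:cr[1],::-1]
    cv2.imwrite(f"pics/{name}.png",cv2.resize(np.ascontiguousarray(f),None,fx=k,fy=k,interpolation=cv2.INTER_CUBIC));return c,o
E
python3 - <<'E'
from snap import *
snap("w1");th=np.radians(77);rel((.4807,-.3714,.1),(np.cos(th),np.sin(th)))
E
```

```text
shift cm [ 0.33 -0.04 13.62] pos [ 0.4774 -0.3712  0.2362]
tilt fix tool deg [-0.02  0.03  0.  ]
turn z deg 0.33
```

View pics/w1.png

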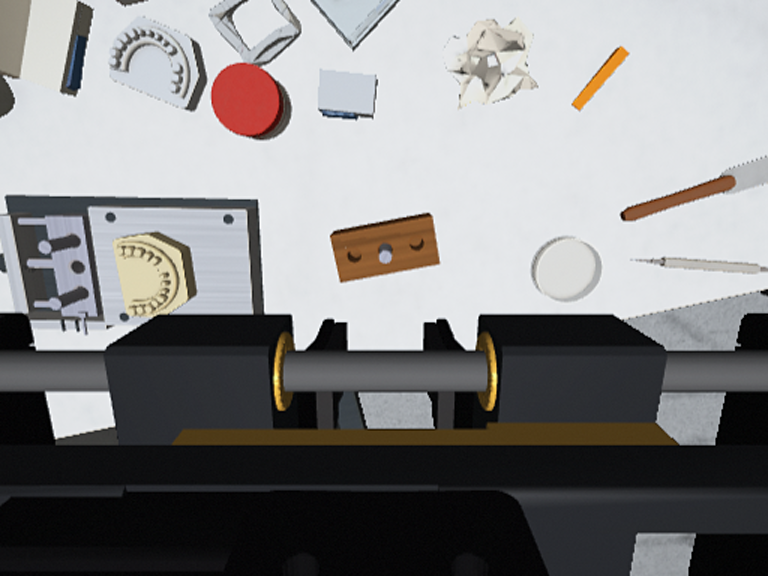

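Wrist view: spare pin top at (385,254) in the wooden block. The pins at feet (75,240) and (80,295) fill the outer holes, so the empty one is the middle, hole1, at (78,267). The cream model is at (150,275).

```bash
python3 - <<'E'
from h import *
c,o=pickle.load(open("w1.pkl","rb"));T=wristT(c,o);P=lambda u,v,z:ray(c,(u+.5)/1.5-.5,(v+.5)/1.5-.5,z,T)
print("pin top",P(385,254,.0635))
print("blk c",np.mean([P(*q,.034) for q in[(330,231),(432,213),(439,265),(340,282)]],0))
print("hole",P(78,267,.0335),"corner(-115,-50)",P(256,208,.034),"(12,-50)",P(88,206,.034))
for q in[(111,236),(121,314),(190,262),(189,290)]:print("model",P(*q,.052).round(4))
E
```

```text
pin top [ 0.48439659 -0.37250279  0.0635    ]
blk c [ 0.48379484 -0.37237971  0.034     ]
hole [ 0.52456107 -0.12203518  0.0335    ] corner(-115,-50) [ 0.53810162 -0.27940713  0.034     ] (12,-50) [ 0.56927981 -0.14952532  0.034     ]
model [ 0.5426 -0.1701  0.052 ]
model [ 0.4817 -0.1546  0.052 ]
model [ 0.5098 -0.2226  0.052 ]
model [ 0.4886 -0.2144  0.052 ]
```

Request:
move_arm(
  commands=[
    {"hand": 3, "travel": [0.55, 0, 3.8], "twist": [0, 0, 0]},
    {"hand": 3, "travel": [0, 0, 3.8], "twist": [0, 0, 0]},
    {"hand": 3, "travel": [0, 0, 3.8], "twist": [0, 0, 0]},
    {"hand": 3, "travel": [0, 0, 3.0], "twist": [0, 0, 0]},
    {"hand": 3, "travel": [0, 0, 2.0], "twist": [0, 0, 0]},
  ],
)

```text
time: 1.78
position: [0.4813, -0.3713, 0.0691]
tool_rot: [0.994, -0.11, -0.002, -0.002]
ft_force: [0.8, 0.5, -0.3]
grip_width: 0.0299
grip_force: 0.0
```

Request:
move_arm(
  commands=[
    {"hand": 3, "travel": [0, 0, 1.0], "twist": [0, 0, 0]},
    {"hand": 3, "travel": [0, 0, 1.0], "twist": [0, 0, 0]},
    {"hand": 3, "travel": [0, 0, 0], "twist": [0, 0, 0]},
  ],
)

```text
time: 2.03
position: [0.4823, -0.3723, 0.0512]
tool_rot: [0.994, -0.111, -0.001, -0.001]
ft_force: [-0.5, 0.2, 0.3]
grip_width: 0.0296
grip_force: 0.0
```

Request:
move_arm(
  commands=[
    {"hand": 0.5, "travel": [0, 0, 0], "twist": [0, 0, 0]},
    {"hand": 0.5, "travel": [0, 0, 0], "twist": [0, 0, 0]},
    {"hand": 0.5, "travel": [0, 0, 0], "twist": [0, 0, 0]},
    {"hand": 0.5, "travel": [0, 0, 0], "twist": [0, 0, 0]},
    {"hand": 0.5, "travel": [0, 0, 0], "twist": [0, 0, 0]},
  ],
  force=25,
)

```text
time: 2.45
position: [0.4834, -0.3732, 0.0538]
tool_rot: [0.994, -0.111, 0.001, 0.001]
ft_force: [-0.0, 0.7, 3.0]
grip_width: 0.0094
grip_force: 25.0
```

Request:
move_arm(
  commands=[
    {"hand": 0.5, "travel": [0, 0, -1], "twist": [0, 0, 0]},
    {"hand": 0.5, "travel": [0, 0, -2.2], "twist": [0, 0, 0]},
    {"hand": 0.5, "travel": [0, 0, -2.5], "twist": [0, 0, 0]},
    {"hand": 0.5, "travel": [0, 0, -2.3], "twist": [0, 0, 0]},
    {"hand": 0.5, "travel": [0, 0, 0], "twist": [0, 0, 0]},
  ],
)

```text
time: 2.87
position: [0.4851, -0.375, 0.1381]
tool_rot: [0.994, -0.111, 0.004, 0.003]
ft_force: [0.3, -0.3, -0.3]
grip_width: 0.0093
grip_force: 25.0
```

```bash
python3 - <<'E'
from h import *
o=robot.get_obs();print(o["position"],o["grip_width"],o["q"].round(2));th=np.radians(77);rel((.5237,-.1212,.13),(np.cos(th),np.sin(th)))
E
```

```text
[ 0.48513013 -0.37497196  0.13805154] 0.009334693641051365 [-0.84  0.63  1.56  0.    0.94  0.95]
shift cm [ -1.86 -25.61   0.64] pos [ 0.4851 -0.375   0.1381]
tilt fix tool deg [ 0.33 -0.46  0.  ]
turn z deg 0.21
```

Request:
move_arm(
  commands=[
    {"hand": 0.5, "travel": [-0.3, -3.6, 0], "twist": [0, 0, 0]},
    {"hand": 0.5, "travel": [-0.3, -3.6, 0], "twist": [0, 0, 0]},
    {"hand": 0.5, "travel": [-0.3, -3.6, 0], "twist": [0, 0, 0]},
    {"hand": 0.5, "travel": [-0.3, -3.6, 0], "twist": [0, 0, 0]},
    {"hand": 0.5, "travel": [-0.3, -3.6, 0], "twist": [0, 0, 0]},
  ],
)

```text
time: 3.28
position: [0.5077, -0.1921, 0.1326]
tool_rot: [0.994, -0.112, -0.0, -0.0]
ft_force: [-0.1, -0.6, -0.2]
grip_width: 0.0094
grip_force: 25.0
```

Request:
move_arm(
  commands=[
    {"hand": 0.5, "travel": [-0.3, -3.6, 0], "twist": [0, 0, 0]},
    {"hand": 0.5, "travel": [0, -2.5, 0], "twist": [0, 0, 0]},
    {"hand": 0.5, "travel": [0, -1.5, 0], "twist": [0, 0, 0]},
    {"hand": 0.5, "travel": [0, 0, 0], "twist": [0, 0, 0]},
    {"hand": 0.5, "travel": [0, 0, 0], "twist": [0, 0, 0]},
  ],
)

```text
time: 3.7
position: [0.5219, -0.1183, 0.1326]
tool_rot: [0.994, -0.11, -0.0, 0.0]
ft_force: [0.1, -0.3, 0.0]
grip_width: 0.009
grip_force: 25.0
```

```bash
python3 - <<'E'
from snap import *
th=np.radians(77);rel((.5237,-.1212,.13),(np.cos(th),np.sin(th)))
snap("w2",(100,412,60,290),2.5)
E
```

```text
shift cm [0.24 0.25 0.26] pos [ 0.5219 -0.1183  0.1326]
tilt fix tool deg [0.02 0.02 0.  ]
turn z deg 0.33
```

View pics/w2.png

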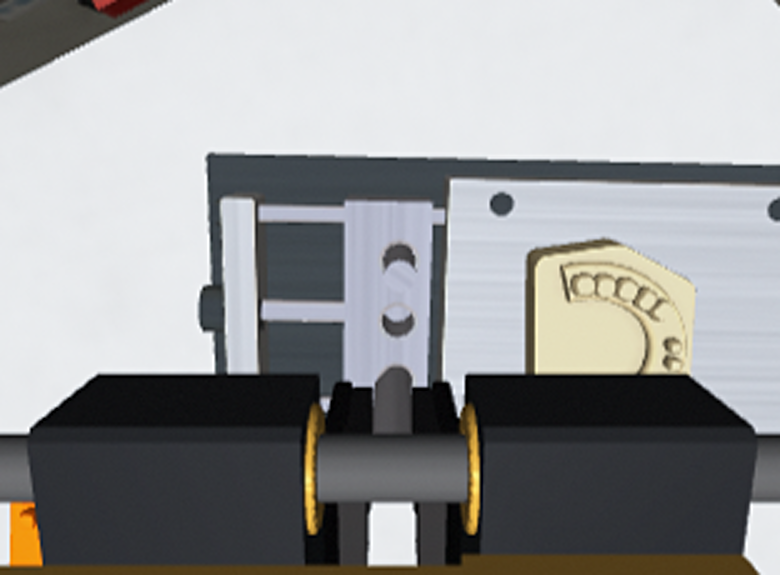

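Wrist view: the held pin's foot is at about (393,372). The standing pin in hole0 is at (400,257), leaning toward (400,310), and the dark mouth of hole1 is at about (398,320). I'll check these by projection.

```bash
cat >> h.py <<'E'
def proj(c,o,P):
    T=np.linalg.inv(wristT(c,o));f=192/np.tan(np.radians(c["fov_y"]/2));P=np.atleast_2d(P);q=P@T[:3,:3].T+T[:3,3]
    return np.c_[f*q[:,0]/q[:,2]+c["cx"],f*q[:,1]/q[:,2]+c["cy"]]
def fx(th,t,L): # fixture mm -> world m
    L=np.atleast_2d(np.array(L,float))/1000;R=np.array([[np.cos(th),-np.sin(th)],[np.sin(th),np.cos(th)]]);return np.c_[L[:,:2]@R.T+t,L[:,2]]
E
python3 - <<'E'
from h import *
c,o=pickle.load(open("w2.pkl","rb"))
K=lambda u:(np.array(u)-1)/2.5+.4+[100,60]
def show(th,t):
    L={"h0":(28,-22,33.5),"h1":(28,0,33.5),"top0":(28,-22,63),"corner":(12,-50,34),"cA":(43,-42,33.5),"cB":(13,-42,33.5)}
    for n,l in L.items():print(n,((proj(c,o,fx(th,t,[l]))[0]-[100,60])*2.5).round(0))
show(np.radians(77),[.5166,-.1476])
# fit fixture to seen corners
L=[(12,-50,34),(43,-42,33.5),(13,-42,33.5),(12,0,34)]
U=K([(448,179),(345,201),(431,201),(442,322)])
def res(p):
    r=proj(c,o,fx(p[0],p[1:3],L))-U;r[3,1]=0;return r.ravel()
s=least_squares(res,[1.344,.5166,-.1476]);print("fit",np.degrees(s.x[0]),s.x[1:],s.fun.round(2));show(s.x[0],s.x[1:])
h=fx(s.x[0],s.x[1:],[(28,0,33.5)])[0];print("hole1",h)
p,M=pose(o)
# held pin foot edge: expected foot z
zf=p[2]-.052+.0095;print("foot z",zf)
for z in(zf,):
  f=p+M@np.array([0,0,p[2]-z]);print("foot proj if centred",(proj(c,o,f)[0]-[100,60])*2.5)
E
```

```text
h0 [397. 265.]
h1 [396. 327.]
top0 [397. 281.]
corner [445. 183.]
cA [353. 206.]
cB [442. 207.]
fit 77.89720828421359 [ 0.51870598 -0.14726647] [-2.96 -0.67  1.4   0.48  2.54  0.16 -0.99  0.  ]
h0 [393. 260.]
h1 [394. 322.]
top0 [394. 276.]
corner [441. 177.]
cA [348. 202.]
cB [437. 201.]
hole1 [ 0.52457664 -0.11988882  0.0335    ]
foot z 0.09009461136020623
foot proj if centred [390.97899601 383.16985388]
```

```bash
python3 - <<'E'
from h import *
c,o=pickle.load(open("w2.pkl","rb"))
f=np.ascontiguousarray(c["frame"][150:235,225:290,::-1])
cv2.imwrite("pics/w2c.png",cv2.resize(f,None,fx=7,fy=7,interpolation=cv2.INTER_CUBIC))
E
```

```text
(no output)
```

View pics/w2c.png

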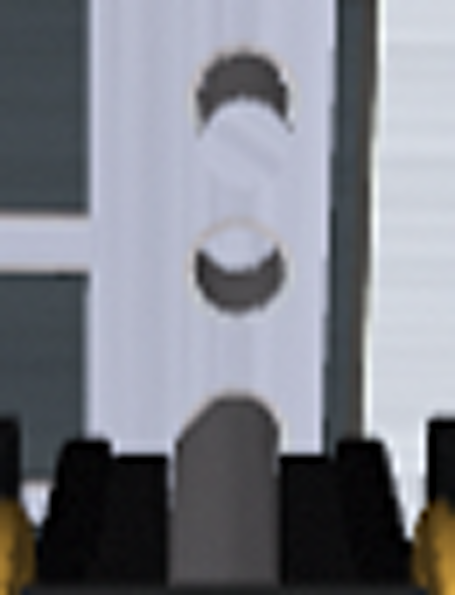

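```bash
python3 - <<'E'
from h import *
c,o=pickle.load(open("w2.pkl","rb"));T=wristT(c,o);p,M=pose(o)
K=lambda u,v:((u+.5)/7-.5+225,(v+.5)/7-.5+150)
h1=ray(c,*K(240,265),.0335,T);h0=ray(c,*K(243.5,95),.0335,T);print("h1",h1,"h0",h0,"spacing",np.linalg.norm(h1-h0),"ang h0->h1",np.degrees(np.arctan2(*(h1-h0)[1::-1]))-90)
for zf in(.086,.090,.094):
    # foot: fit circle r=5mm: compare outlines
    a=np.linspace(0,2*np.pi,200)
    def out(ctr):
        P=np.c_[ctr[0]+.005*np.cos(a),ctr[1]+.005*np.sin(a),0*a+zf];q=proj(c,o,P)
        q=(q-[225,150]+.5)*7-.5;return q[:,0].min(),q[:,0].max(),q[:,1].min()
    s=least_squares(lambda x:[(out(x)[0]+out(x)[1])/2-229,out(x)[2]-391],[p[0],p[1]],diff_step=1e-4)
    d=h1[:2]-s.x;print(zf,s.x,out(s.x),"d tool cm",(M.T@np.r_[d,0])*100)
print(p)
E
```

```text
h1 [ 0.52566916 -0.12128895  0.0335    ] h0 [ 0.54658965 -0.12636921  0.0335    ] spacing 0.021528490774091344 ang h0->h1 76.35070318111028
0.086 [ 0.52116884 -0.11874668] (np.float64(179.49799755670134), np.float64(278.5020024432892), np.float64(390.99999999997783)) d tool cm [ 4.94836429e-01  1.49322498e-01 -1.04595096e-04]
0.09 [ 0.52240532 -0.11901317] (np.float64(178.46753711668828), np.float64(279.53246288330604), np.float64(390.999999999986)) d tool cm [ 3.68354311e-01  1.50444618e-01 -6.51883520e-05]
0.094 [ 0.5236418  -0.11927965] (np.float64(177.39326339262095), np.float64(280.60673660730174), np.float64(390.9999999998282)) d tool cm [ 2.41872194e-01  1.51566743e-01 -2.57816062e-05]
[ 0.52191595 -0.11825502  0.13259461]
```

Request:
move_arm(
  commands=[
    {"hand": 0.5, "travel": [0.35, 0.15, 1.0], "twist": [0, 0, 0]},
    {"hand": 0.5, "travel": [0, 0, 1.0], "twist": [0, 0, 0.3]},
    {"hand": 0.5, "travel": [0, 0, 0], "twist": [0, 0, 0]},
    {"hand": 0.5, "travel": [0, 0, 0], "twist": [0, 0, 0]},
    {"hand": 0.5, "travel": [0, 0, 0], "twist": [0, 0, 0]},
  ],
)

```text
time: 4.17
position: [0.5248, -0.1218, 0.112]
tool_rot: [0.993, -0.115, -0.001, -0.0]
ft_force: [-0.1, 0.4, 0.5]
grip_width: 0.0089
grip_force: 25.0
```

```bash
python3 - <<'E'
from snap import *
print(pose())
snap("w3",(215,300,130,235),5.7)
E
```

```text
(array([ 0.52477041, -0.12177447,  0.11198578]), array([[ 9.73700125e-01, -2.27830811e-01, -1.09023672e-03],
       [-2.27830382e-01, -9.73700705e-01,  5.04607442e-04],
       [-1.17652939e-03, -2.42947281e-04, -9.99999278e-01]]))
```

View pics/w3.png

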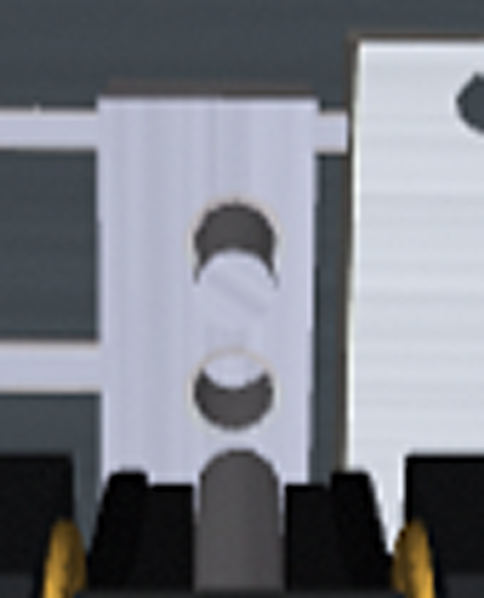

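```bash
cat > foot.py <<'E'
from h import *
def run(name,k,ox,oy,hole,fc,ftop,zs):
    c,o=pickle.load(open(name+".pkl","rb"));T=wristT(c,o);p,M=pose(o)
    K=lambda u,v:((u+.5)/k-.5+ox,(v+.5)/k-.5+oy)
    h1=ray(c,*K(*hole),.0335,T);print("h1",h1,"tcp",p)
    a=np.linspace(0,2*np.pi,200)
    for zf in zs:
        def out(x):
            P=np.c_[x[0]+.005*np.cos(a),x[1]+.005*np.sin(a),0*a+zf];q=(proj(c,o,P)-[ox,oy]+.5)*k-.5;return q[:,0].min(),q[:,0].max(),q[:,1].min()
        s=least_squares(lambda x:[(out(x)[0]+out(x)[1])/2-fc,out(x)[2]-ftop],[p[0],p[1]],diff_step=1e-4)
        print(zf,s.x,np.round(out(s.x)),"d tool mm",(M.T@np.r_[h1[:2]-s.x,0]*1000).round(2),"foot vs tcp",(M.T@np.r_[s.x-p[:2],0]*1000).round(2))
E
python3 -c "
from foot import *
run('w3',5.7,215,130,(234,389),240,450,(.066,.07,.074))
run('w2',7,225,150,(240,265),229,391,(.086,.09,.094))"
```

```text
h1 [ 0.525587   -0.12128479  0.0335    ] tcp [ 0.52477041 -0.12177447  0.11198578]
0.066 [ 0.52204278 -0.12134539] [200. 280. 450.] d tool mm [ 3.44 -0.87 -0.  ] foot vs tcp [-2.75  0.2   0.  ]
0.07 [ 0.52332401 -0.12164473] [199. 281. 450.] d tool mm [ 2.12 -0.87 -0.  ] foot vs tcp [-1.44  0.2   0.  ]
0.074 [ 0.52460524 -0.12194407] [198. 282. 450.] d tool mm [ 0.81 -0.87 -0.  ] foot vs tcp [-0.12  0.2   0.  ]
h1 [ 0.52566916 -0.12128895  0.0335    ] tcp [ 0.52191595 -0.11825502  0.13259461]
0.086 [ 0.52116884 -0.11874668] [179. 279. 391.] d tool mm [ 4.95  1.49 -0.  ] foot vs tcp [-0.62  0.64  0.  ]
0.09 [ 0.52240532 -0.11901317] [178. 280. 391.] d tool mm [ 3.68  1.5  -0.  ] foot vs tcp [0.64 0.63 0.  ]
0.094 [ 0.5236418  -0.11927965] [177. 281. 391.] d tool mm [ 2.42  1.52 -0.  ] foot vs tcp [ 1.91  0.62 -0.  ]
```

```bash
python3 - <<'E'
from h import *
for n in("w2","w3"):
    c,o=pickle.load(open(n+".pkl","rb"));g=c["frame"].astype(int).sum(2)//3
    print(n,g[198:222,256:260].mean(1).round().astype(int).tolist())
    for r in(213,216,220):print(r,g[r,240:275].tolist())
E
```

```text
w2 [188, 188, 188, 188, 188, 189, 188, 176, 131, 70, 74, 74, 74, 74, 75, 74, 75, 75, 76, 75, 75, 75, 75, 74]
213 [54, 204, 196, 196, 194, 193, 191, 192, 195, 196, 58, 72, 77, 78, 80, 80, 78, 75, 73, 71, 71, 70, 64, 59, 91, 204, 199, 201, 202, 204, 202, 65, 70, 11, 4]
216 [6, 11, 12, 8, 12, 10, 10, 6, 24, 107, 69, 75, 79, 80, 80, 80, 81, 77, 73, 71, 70, 71, 67, 64, 77, 5, 8, 12, 11, 7, 10, 10, 11, 7, 10]
220 [12, 13, 13, 12, 13, 14, 12, 11, 18, 83, 73, 77, 79, 81, 79, 80, 79, 77, 73, 71, 71, 70, 69, 64, 44, 10, 12, 12, 13, 12, 12, 12, 13, 10, 7]
w3 [79, 78, 77, 79, 79, 76, 102, 164, 195, 195, 165, 75, 72, 74, 75, 74, 75, 75, 75, 76, 75, 76, 75, 75]
213 [55, 199, 193, 191, 194, 197, 199, 194, 198, 196, 56, 70, 76, 79, 81, 80, 78, 76, 73, 71, 70, 69, 65, 116, 204, 203, 205, 206, 205, 94, 67, 70, 69, 8, 0]
216 [5, 11, 9, 9, 10, 9, 10, 6, 26, 119, 69, 75, 78, 80, 80, 80, 79, 77, 73, 71, 71, 70, 64, 69, 143, 0, 8, 10, 10, 12, 12, 10, 11, 4, 7]
220 [10, 12, 13, 12, 10, 12, 12, 10, 19, 80, 73, 78, 80, 81, 80, 80, 79, 77, 74, 71, 70, 70, 68, 64, 79, 7, 12, 12, 13, 11, 11, 13, 12, 8, 7]
```

Request:
move_arm(
  commands=[
    {"hand": 0.5, "travel": [0.06, -0.04, 0.2], "twist": [0, 0, 0]},
    {"hand": 0.5, "travel": [0.08, -0.04, 0.8], "twist": [0, 0, 0]},
    {"hand": 0.5, "travel": [0.06, 0, 0.8], "twist": [0, 0, 0]},
    {"hand": 0.5, "travel": [0, 0, 0.5], "twist": [0, 0, 0]},
    {"hand": 0.5, "travel": [0, 0, 0], "twist": [0, 0, 0]},
  ],
  force=40,
)

```text
time: 4.63
position: [0.5263, -0.1204, 0.088]
tool_rot: [0.993, -0.114, -0.001, -0.0]
ft_force: [0.3, -0.3, -1.0]
grip_width: 0.0087
grip_force: 40.0
```

```bash
python3 - <<'E'
from snap import *
print(pose(),robot.get_obs()["ft_force"])
c,o=snap("w4",(215,300,130,235),5.7)
g=c["frame"].astype(int).sum(2)//3
print(g[180:222,256:260].mean(1).round().astype(int).tolist())
E
```

```text
(array([ 0.52630853, -0.120444  ,  0.08800793]), array([[ 9.73966637e-01, -2.26674039e-01, -2.80551706e-03],
       [-2.26671202e-01, -9.73970476e-01,  1.29521971e-03],
       [-3.02608347e-03, -6.25570857e-04, -9.99995226e-01]])) [ 0.27791109 -0.27162141 -0.99556333]
[77, 76, 73, 118, 182, 197, 196, 197, 195, 191, 188, 188, 190, 193, 196, 196, 196, 196, 196, 191, 184, 176, 189, 196, 196, 200, 181, 111, 74, 75, 75, 75, 75, 75, 74, 74, 75, 75, 76, 75, 75, 75]
```

View pics/w4.png

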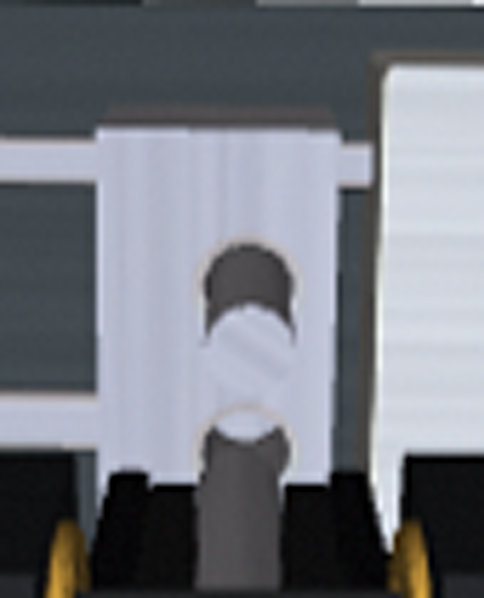

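```bash
python3 -c "
from foot import *
run('w4',5.7,215,130,(245,453),240,448,(.043,.045,.047))"
```

```text
h1 [ 0.52508661 -0.12100408  0.0335    ] tcp [ 0.52630853 -0.120444    0.08800793]
0.043 [ 0.52406889 -0.12011361] [199. 281. 448.] d tool mm [ 1.19  0.64 -0.  ] foot vs tcp [-2.26  0.19  0.01]
0.045 [ 0.5247109  -0.12026359] [199. 281. 448.] d tool mm [ 0.53  0.64 -0.  ] foot vs tcp [-1.6   0.19  0.  ]
0.047 [ 0.52535292 -0.12041356] [199. 281. 448.] d tool mm [-0.13  0.64 -0.  ] foot vs tcp [-0.94  0.19  0.  ]
```

Foot is within about 1 mm of the hole. I'll correct and go down.

Request:
move_arm(
  commands=[
    {"hand": 0.5, "travel": [0.04, 0.06, 0.3], "twist": [0, 0, 0]},
    {"hand": 0.5, "travel": [0, 0, 0.5], "twist": [0, 0, 0]},
    {"hand": 0.5, "travel": [0, 0, 0.5], "twist": [0, 0, 0]},
    {"hand": 0.5, "travel": [0, 0, 0.3], "twist": [0, 0, 0]},
    {"hand": 0.5, "travel": [0, 0, 0], "twist": [0, 0, 0]},
  ],
)

```text
time: 5.1
position: [0.5269, -0.1215, 0.0731]
tool_rot: [0.993, -0.114, -0.001, -0.0]
ft_force: [-0.9, 0.5, -0.8]
grip_width: 0.0089
grip_force: 40.0
```

Request:
move_arm(
  commands=[
    {"hand": 0.5, "travel": [0, 0, 0.4], "twist": [0, 0, 0]},
    {"hand": 0.5, "travel": [0, 0, 0.4], "twist": [0, 0, 0]},
    {"hand": 0.5, "travel": [0, 0, 0.4], "twist": [0, 0, 0]},
    {"hand": 0.5, "travel": [0, 0, 0.3], "twist": [0, 0, 0]},
    {"hand": 0.5, "travel": [0, 0, 0], "twist": [0, 0, 0]},
  ],
)

```text
time: 5.52
position: [0.5269, -0.1214, 0.0576]
tool_rot: [0.993, -0.114, -0.001, -0.0]
ft_force: [-1.1, -0.1, -1.9]
grip_width: 0.0086
grip_force: 40.0
```

Request:
move_arm(
  commands=[
    {"hand": 0.5, "travel": [0, 0, 0.3], "twist": [0, 0, 0]},
    {"hand": 0.5, "travel": [0, 0, 0.2], "twist": [0, 0, 0]},
    {"hand": 0.5, "travel": [0, 0, 0.1], "twist": [0, 0, 0]},
    {"hand": 0.5, "travel": [0, 0, 0], "twist": [0, 0, 0]},
  ],
)

```text
time: 5.85
position: [0.5271, -0.1214, 0.0531]
tool_rot: [0.993, -0.114, -0.0, -0.0]
ft_force: [-3.6, 0.9, 7.3]
grip_width: 0.009
grip_force: 40.0
```

Request:
move_arm(
  commands=[
    {"hand": 2.4, "travel": [0, 0, 0], "twist": [0, 0, 0]},
    {"hand": 2.4, "travel": [0, 0, 0], "twist": [0, 0, 0]},
    {"hand": 2.4, "travel": [0, 0, 0], "twist": [0, 0, 0]},
    {"hand": 2.4, "travel": [0, 0, -1], "twist": [0, 0, 0]},
    {"hand": 2.4, "travel": [0, 0, -2], "twist": [0, 0, 0]},
  ],
)

```text
time: 6.27
position: [0.5265, -0.1212, 0.0814]
tool_rot: [0.993, -0.114, -0.002, -0.001]
ft_force: [1.0, 0.5, 0.0]
grip_width: 0.023
grip_force: 0.0
```

Request:
move_arm(
  commands=[
    {"hand": 2.4, "travel": [0, 0, -3.5], "twist": [0, 0, 0]},
    {"hand": 2.4, "travel": [0, 2, -3.5], "twist": [0, 0, 0]},
    {"hand": 2.4, "travel": [0, 4, -3], "twist": [0, 0, 0]},
    {"hand": 1, "travel": [0, 4, 0], "twist": [0, 0, 0]},
    {"hand": 0, "travel": [0, 0, 0], "twist": [0, 0, 0]},
  ],
)

```text
time: 6.68
position: [0.5081, -0.22, 0.181]
tool_rot: [0.993, -0.116, 0.004, 0.004]
ft_force: [0.4, -0.0, -0.3]
grip_width: 0.0171
grip_force: 0.0
```

```bash
python3 - <<'E'
from snap import *
print(pose(),robot.get_obs()["q"].round(2))
snap("w5",(80,432,80,290),2.25)
c=robot.camera("top");pickle.dump(c,open("top5.pkl","wb"))
E
```

```text
(array([ 0.50807851, -0.22001247,  0.1810044 ]), array([[ 0.97289456, -0.23111603,  0.00784569],
       [-0.23104856, -0.97290385, -0.00864038],
       [ 0.00963003,  0.00659344, -0.99993189]])) [-0.61  0.5   1.68 -0.    0.95  1.2 ]
```

View pics/w5.png

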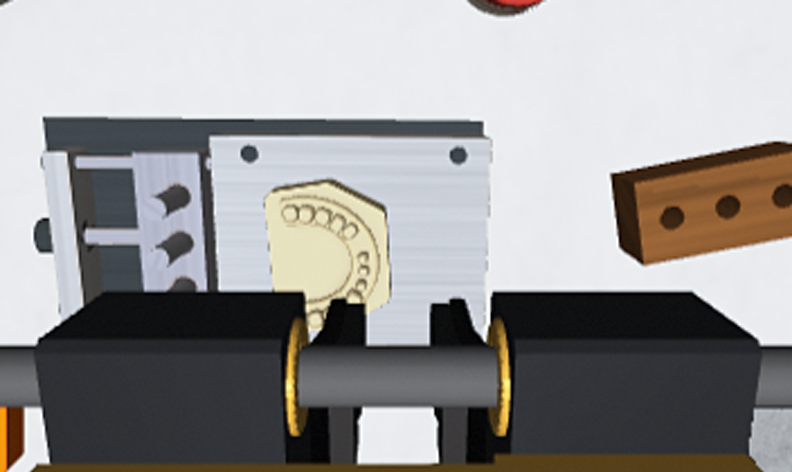

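Wrist view: all three pins stand seated at (175,197), (175,245) and (185,290), and the block's middle hole (728,207) is empty. The model is at (325,255), with its heel at about (270,250) facing the pins. I'll measure the model's pose by segmentation.

```bash
python3 - <<'E'
from h import *
# fixture estimate: holes from wrist close-ups: h1 ~ (.5256,-.1212); yaw ~77
th=np.radians(76.9);R=np.array([[np.cos(th),np.sin(th)],[-np.sin(th),np.cos(th)]])
h1=np.array([.5256,-.1212]);t=h1-R.T@[.028,0];print("t",t)
d=pickle.load(open("cam0.pkl","rb"))
for n in("top","w1","w5"):
    if n=="top":c=d["top"];T=c["extrinsics"];tt=np.array([.5166,-.1476]);u0=(258,202)
    else:
        c,o=pickle.load(open(n+".pkl","rb"));T=wristT(c,o);tt=t;u0=(100,183) if n=="w1" else (224,193)
    hsv=cv2.cvtColor(c["frame"],cv2.COLOR_RGB2HSV);m=((hsv[:,:,0]>18)&(hsv[:,:,0]<32)&(hsv[:,:,1]>45)).astype(np.uint8)
    m=cv2.morphologyEx(m,cv2.MORPH_CLOSE,np.ones((5,5)))
    _,lab,st,ce=cv2.connectedComponentsWithStats(m);k=lab[u0[1],u0[0]]
    cs,_=cv2.findContours((lab==k).astype(np.uint8),cv2.RETR_EXTERNAL,cv2.CHAIN_APPROX_NONE)
    cc=max(cs,key=cv2.contourArea);ap=cv2.approxPolyDP(cv2.convexHull(cc),2,True)[:,0]
    print(n,k,st[k])
    for z in(.034,.052):print(z,[tuple((R@(ray(c,*a,z,T)[:2]-tt)*1000).round().astype(int)) for a in ap])
    print(ap.tolist())
E
```

```text
t [ 0.51925376 -0.14847133]
top 52 [247 194  21  26 424]
0.034 [(np.int64(-43), np.int64(-32)), (np.int64(-64), np.int64(-20)), (np.int64(-67), np.int64(20)), (np.int64(-33), np.int64(35)), (np.int64(-22), np.int64(32)), (np.int64(-17), np.int64(-27))]
0.052 [(np.int64(-44), np.int64(-29)), (np.int64(-65), np.int64(-17)), (np.int64(-68), np.int64(23)), (np.int64(-34), np.int64(38)), (np.int64(-23), np.int64(35)), (np.int64(-18), np.int64(-23))]
[[260, 194], [267, 200], [265, 215], [251, 218], [247, 216], [250, 194]]
w1 21 [  75  155   56   57 2418]
0.034 [(np.int64(-64), np.int64(-17)), (np.int64(-68), np.int64(22)), (np.int64(-42), np.int64(41)), (np.int64(-7), np.int64(41)), (np.int64(-5), np.int64(-20)), (np.int64(-43), np.int64(-28))]
0.052 [(np.int64(-73), np.int64(-20)), (np.int64(-76), np.int64(17)), (np.int64(-51), np.int64(35)), (np.int64(-19), np.int64(35)), (np.int64(-16), np.int64(-23)), (np.int64(-52), np.int64(-30))]
[[124, 164], [130, 195], [111, 209], [84, 209], [75, 161], [105, 155]]
w5 0 [     0      0    512    384 189639]
0.034 [(np.int64(-306), np.int64(-173)), (np.int64(-393), np.int64(256)), (np.int64(247), np.int64(249)), (np.int64(158), np.int64(-174))]
0.052 [(np.int64(-291), np.int64(-167)), (np.int64(-373), np.int64(236)), (np.int64(227), np.int64(230)), (np.int64(144), np.int64(-168))]
[[511, 0], [511, 383], [0, 383], [0, 0]]
```

```bash
cat >> h.py <<'E'
TH=np.radians(76.9);T0=np.array([.51925,-.14847])
def infix(o=None):
    p,M=pose(o);return (Rn.from_euler("z",-TH).as_matrix()@(p-np.r_[T0,0])*1000).round(1)
E
python3 -c "
from h import *
rel(fx(TH,T0,[(-101,2,53)])[0],(np.cos(TH),np.sin(TH)));print(infix())"
```

```text
shift cm [-0.44  3.42 12.55] pos [ 0.5064 -0.2141  0.1785]
tilt fix tool deg [ 0.02 -0.11  0.  ]
turn z deg -0.2
[-66.8  -2.3 178.5]
```

Request:
move_arm(
  commands=[
    {"hand": 0, "travel": [-0.44, 3.4, 0], "twist": [0, 0, -0.2]},
    {"hand": 0, "travel": [0, 0, 3.5], "twist": [0, 0, 0]},
    {"hand": 0, "travel": [0, 0, 3.5], "twist": [0, 0, 0]},
    {"hand": 0, "travel": [0, 0, 2.5], "twist": [0, 0, 0]},
    {"hand": 0, "travel": [0, 0, 0], "twist": [0, 0, 0]},
  ],
  force=20,
)

```text
time: 7.2
position: [0.491, -0.2408, 0.0776]
tool_rot: [0.994, -0.112, -0.005, -0.003]
ft_force: [-1.2, 0.2, -0.1]
grip_width: 0.0007
grip_force: 0.0
```

```bash
python3 -c "
from h import *
rel(fx(TH,T0,[(-101,2,53)])[0],(np.cos(TH),np.sin(TH)));print(infix(),robot.get_obs()['grip_width'])"
```

```text
shift cm [0.48 0.48 2.45] pos [ 0.491  -0.2408  0.0776]
tilt fix tool deg [-0.32  0.64  0.  ]
turn z deg 0.24
[-96.3   6.6  77.6] 0.0006753842066441638
```

Request:
move_arm(
  commands=[
    {"hand": 0, "travel": [0.2, 0.4, 0], "twist": [0, 0, 0]},
    {"hand": 0, "travel": [0, 0, 0], "twist": [0, 0, 0]},
    {"hand": 0, "travel": [0, 0, 0], "twist": [0, 0, 0]},
  ],
)

```text
time: 7.45
position: [0.4969, -0.2496, 0.0843]
tool_rot: [0.994, -0.112, 0.002, 0.001]
ft_force: [-0.6, -0.3, -0.5]
grip_width: 0.0004
grip_force: 0.0
```

```bash
python3 -c "
from h import *
rel(fx(TH,T0,[(-101,2,53)])[0],(np.cos(TH),np.sin(TH)));print(infix())"
```

```text
shift cm [-0.33 -0.26  3.13] pos [ 0.4969 -0.2496  0.0843]
tilt fix tool deg [ 0.09 -0.2   0.  ]
turn z deg 0.23
[-103.6   -1.2   84.3]
```

Request:
move_arm(
  commands=[
    {"hand": 0, "travel": [-0.2, 0, 0.8], "twist": [0, 0, 0.2]},
    {"hand": 0, "travel": [0, 0, 0.8], "twist": [0, 0, 0]},
    {"hand": 0, "travel": [0, 0, 0.8], "twist": [0, 0, 0]},
    {"hand": 0, "travel": [0, 0, 0.4], "twist": [0, 0, 0]},
    {"hand": 0, "travel": [0, 0, 0], "twist": [0, 0, 0]},
  ],
)

```text
time: 7.87
position: [0.4927, -0.2479, 0.0533]
tool_rot: [0.993, -0.114, -0.001, -0.001]
ft_force: [-0.1, 0.1, -0.1]
grip_width: 0.0005
grip_force: 0.0
```

Request:
move_arm(
  commands=[
    {"hand": 0, "travel": [0, 0, 0], "twist": [0, 0, 0]},
    {"hand": 0, "travel": [0, 0, 0], "twist": [0, 0, 0]},
  ],
)

```text
time: 8.03
position: [0.4935, -0.2486, 0.0545]
tool_rot: [0.993, -0.114, -0.0, -0.0]
ft_force: [0.1, 0.1, -0.2]
grip_width: 0.0006
grip_force: 0.0
```

```bash
python3 -c "
from h import *
rel(fx(TH,T0,[(-101,2,53)])[0],(np.cos(TH),np.sin(TH)));print(infix())"
```

```text
shift cm [ 0.04 -0.23  0.15] pos [ 0.4935 -0.2486  0.0545]
tilt fix tool deg [-0.  0.  0.]
turn z deg -0.01
[-103.3    2.4   54.5]
```

Request:
move_arm(
  commands=[
    {"hand": 0, "travel": [0, -0.3, 0.1], "twist": [0, 0, 0]},
    {"hand": 0, "travel": [0, -0.4, 0], "twist": [0, 0, 0]},
    {"hand": 0, "travel": [0, -0.4, 0], "twist": [0, 0, 0]},
    {"hand": 0, "travel": [0, -0.4, 0], "twist": [0, 0, 0]},
    {"hand": 0, "travel": [0, -0.4, 0], "twist": [0, 0, 0]},
  ],
)

```text
time: 8.45
position: [0.4979, -0.2294, 0.0537]
tool_rot: [0.993, -0.114, 0.0, -0.0]
ft_force: [-0.0, 0.7, 0.5]
grip_width: 0.0003
grip_force: 0.0
```

Request:
move_arm(
  commands=[
    {"hand": 0, "travel": [0, -0.4, 0], "twist": [0, 0, 0]},
    {"hand": 0, "travel": [0, -0.4, 0], "twist": [0, 0, 0]},
    {"hand": 0, "travel": [0, -0.4, 0], "twist": [0, 0, 0]},
    {"hand": 0, "travel": [0, -0.4, 0], "twist": [0, 0, 0]},
    {"hand": 0, "travel": [0, -0.4, 0], "twist": [0, 0, 0]},
  ],
)

```text
time: 8.87
position: [0.5025, -0.2103, 0.0536]
tool_rot: [0.993, -0.114, 0.0, 0.0]
ft_force: [-0.8, -0.9, 0.6]
grip_width: 0.0003
grip_force: 0.4
```

```bash
python3 -c "
from h import *
rel(fx(TH,T0,[(-30,2,53)])[0],(np.cos(TH),np.sin(TH)));print(infix())"
```

```text
shift cm [ 0.03 -3.4   0.06] pos [ 0.5025 -0.2103  0.0536]
tilt fix tool deg [ 0.02 -0.02  0.  ]
turn z deg 0.0
[-64.    2.3  53.6]
```

Request:
move_arm(
  commands=[
    {"hand": 0, "travel": [0, -0.4, 0], "twist": [0, 0, 0]},
    {"hand": 0, "travel": [0, -0.4, 0], "twist": [0, 0, 0]},
    {"hand": 0, "travel": [0, -0.3, 0], "twist": [0, 0, 0]},
    {"hand": 0, "travel": [0, -0.3, 0], "twist": [0, 0, 0]},
    {"hand": 0, "travel": [0, -0.2, 0], "twist": [0, 0, 0]},
  ],
)

```text
time: 9.28
position: [0.5061, -0.1946, 0.0536]
tool_rot: [0.993, -0.114, 0.0, 0.0]
ft_force: [-0.7, -1.2, 0.4]
grip_width: 0.0004
grip_force: 0.5
```

Request:
move_arm(
  commands=[
    {"hand": 0, "travel": [0, -0.2, 0], "twist": [0, 0, 0]},
    {"hand": 0, "travel": [0, -0.2, 0], "twist": [0, 0, 0]},
    {"hand": 0, "travel": [0, 0, 0], "twist": [0, 0, 0]},
    {"hand": 0, "travel": [0, 0, 0], "twist": [0, 0, 0]},
  ],
)

```text
time: 9.62
position: [0.5067, -0.1907, 0.0534]
tool_rot: [0.993, -0.114, -0.0, -0.0]
ft_force: [-0.1, 0.1, 0.3]
grip_width: 0.0003
grip_force: 0.0
```

```bash
python3 -c "
from h import *
rel(fx(TH,T0,[(-30,2,53)])[0],(np.cos(TH),np.sin(TH)));print(infix())"
```

```text
shift cm [ 0.07 -1.4   0.04] pos [ 0.5067 -0.1907  0.0534]
tilt fix tool deg [-0.03  0.03  0.  ]
turn z deg -0.01
[-44.    2.7  53.4]
```

Request:
move_arm(
  commands=[
    {"hand": 0, "travel": [0, -0.2, 0], "twist": [0, 0, 0]},
    {"hand": 0, "travel": [0, -0.2, 0], "twist": [0, 0, 0]},
    {"hand": 0, "travel": [0, -0.2, 0], "twist": [0, 0, 0]},
    {"hand": 0, "travel": [0, 0, 0], "twist": [0, 0, 0]},
    {"hand": 0, "travel": [0, 0, 0], "twist": [0, 0, 0]},
  ],
)

```text
time: 10.03
position: [0.5082, -0.1849, 0.0535]
tool_rot: [0.993, -0.114, -0.0, -0.0]
ft_force: [-0.3, -0.2, -0.8]
grip_width: 0.0006
grip_force: 0.0
```

```bash
python3 - <<'E'
from snap import *
o=robot.get_obs();print(infix(),o["ft_force"]);snap("w6")
c=robot.camera("top");s=robot.camera("scene");pickle.dump((c,s),open("ts6.pkl","wb"))
# what's visible: pointer/marks projections
L=[(33.5,53,35.5),(36,53,34),(48,53,34),(33.5,-22,63)]
f=lambda c,P:[(lambda q:(192/np.tan(np.radians(c["fov_y"]/2))*q[:2]/q[2]+[c["cx"],c["cy"]]).round(1).tolist())(np.linalg.inv(c["extrinsics"])[:3]@np.r_[p,1]) for p in P]
print(f(c,fx(TH,T0,L)),f(s,fx(TH,T0,L)))
cw,ow=pickle.load(open("w6.pkl","rb"));print(proj(cw,ow,fx(TH,T0,L)))
E
```

```text
[-38.    2.5  53.5] [-0.3338165  -0.1650572  -0.76645211]
[[224.8, 218.5], [223.9, 218.4], [219.4, 217.5], [230.4, 188.6]] [[253.3, 230.1], [252.5, 231.1], [248.8, 233.9], [232.2, 204.9]]
[[146.87477932 298.63574787]
 [143.91669313 297.2342127 ]
 [125.70998592 297.20759409]
 [112.94291828 200.62674165]]
```

Request:
move_arm(
  commands=[
    {"hand": 0, "travel": [0, -0.2, 0], "twist": [0, 0, 0]},
    {"hand": 0, "travel": [0, -0.2, 0], "twist": [0, 0, 0]},
    {"hand": 0, "travel": [0, 0, 0], "twist": [0, 0, 0]},
    {"hand": 0, "travel": [0, 0, 0], "twist": [0, 0, 0]},
  ],
)

```text
time: 10.52
position: [0.5091, -0.1816, 0.0536]
tool_rot: [0.993, -0.114, 0.0, 0.0]
ft_force: [-1.5, -1.6, -0.5]
grip_width: 0.0003
grip_force: 1.3
```

Request:
move_arm(
  commands=[
    {"hand": 0, "travel": [0, -0.2, 0], "twist": [0, 0, 0]},
    {"hand": 0, "travel": [0, -0.2, 0], "twist": [0, 0, 0]},
    {"hand": 0, "travel": [0, 0, 0], "twist": [0, 0, 0]},
    {"hand": 0, "travel": [0, 0, 0], "twist": [0, 0, 0]},
  ],
)

```text
time: 10.85
position: [0.5101, -0.1778, 0.0536]
tool_rot: [0.993, -0.114, 0.0, 0.0]
ft_force: [-1.9, -4.9, 0.5]
grip_width: 0.0005
grip_force: 2.5
```

Request:
move_arm(
  commands=[
    {"hand": 0, "travel": [0, -0.2, 0], "twist": [0, 0, 0]},
    {"hand": 0, "travel": [0, -0.2, 0], "twist": [0, 0, 0]},
    {"hand": 0, "travel": [0, -0.1, 0], "twist": [0, 0, 0]},
    {"hand": 0, "travel": [0, 0, 0], "twist": [0, 0, 0]},
    {"hand": 0, "travel": [0, 0, 0], "twist": [0, 0, 0]},
  ],
)

```text
time: 11.27
position: [0.5112, -0.1737, 0.0537]
tool_rot: [0.994, -0.114, 0.0, 0.001]
ft_force: [-3.8, -6.4, 0.2]
grip_width: 0.0005
grip_force: 3.7
```

```bash
python3 - <<'E'
from snap import *
o=robot.get_obs();print(infix(),o["ft_force"],o["ft_force"]@[np.cos(TH),np.sin(TH),0]);snap("w7")
c=robot.camera("top");s=robot.camera("scene");w,_=pickle.load(open("w7.pkl","rb"));pickle.dump((c,s),open("ts7.pkl","wb"))
im=np.zeros((600,800,3),np.uint8)
def put(f,x0,x1,y0,y1,k,X,Y):
    a=cv2.resize(np.ascontiguousarray(f[y0:y1,x0:x1,::-1]),None,fx=k,fy=k,interpolation=cv2.INTER_CUBIC);im[Y:Y+a.shape[0],X:X+a.shape[1]]=a
put(s["frame"],200,300,180,260,4,0,0)
put(c["frame"],200,280,170,240,5,400,0)
put(w["frame"],60,320,100,210,3,0,352-100+10)if 0 else put(w["frame"],60,326,120,210,3,0,325) if 0 else put(w["frame"],50,316,120,200,3,0,355)
cv2.imwrite("pics/m7.png",im)
E
```

```text
[-26.4   2.1  53.7] [-3.84497842 -6.35252127  0.20093049] -7.058672432033205
```

View pics/m7.png

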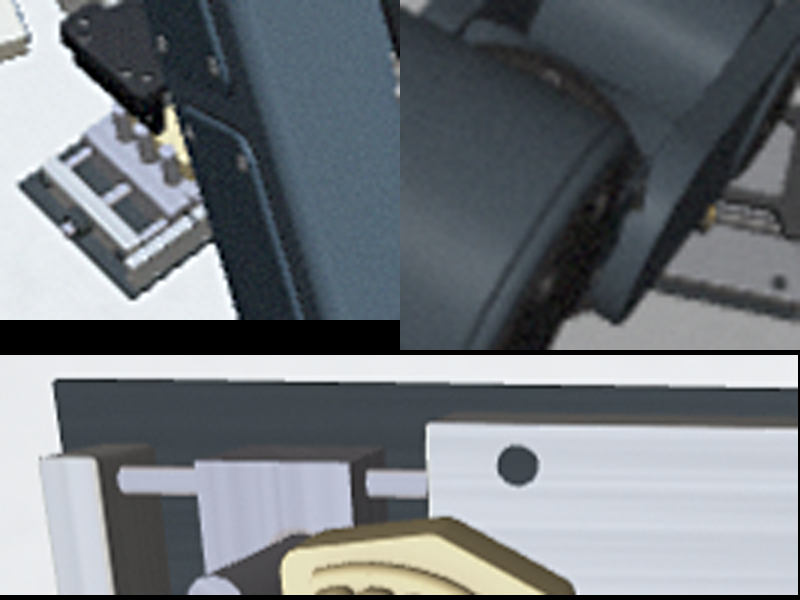

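```bash
python3 - <<'E'
from h import *
R=Rn.from_euler("z",-TH).as_matrix()
def m(n,k,ox,oy,pts):
    c,o=pickle.load(open(n+".pkl","rb"));T=wristT(c,o)
    r=[R@(ray(c,(u+.5)/k-.5+ox,(v+.5)/k-.5+oy,z,T)-np.r_[T0,0])*1000 for u,v,z in pts]
    print(n,[x[:2].round(1).tolist() for x in r],"carr left/right minus deck",(r[1][0]-r[0][0]).round(1),(r[2][0]-r[0][0]).round(1))
m("w2",7,225,150,[(382,10,.034),(92,10,.0335),(336,10,.0335)])
m("w3",5.7,215,130,[(357,40,.034),(98,97,.0335),(318,97,.0335)])
m("w4",5.7,215,130,[(385,65,.034),(97,128,.0335),(337,128,.0335)])
m("w7",3,50,120-355/3,[(427,422,.034),(195,461,.0335),(352,463,.0335)])
E
```

```text
w2 [[11.0, -32.3], [46.3, -31.9], [16.6, -32.1]] carr left/right minus deck 35.2 5.6
w3 [[11.3, -49.1], [46.4, -41.4], [16.4, -41.4]] carr left/right minus deck 35.2 5.2
w4 [[11.2, -49.0], [46.3, -41.3], [16.9, -41.3]] carr left/right minus deck 35.1 5.7
w7 [[10.6, -48.8], [56.1, -41.2], [25.7, -40.9]] carr left/right minus deck 45.5 15.1
```

The montage shows the model's heel against all three pins. From the wrist crop, the carriage edges at (195,461) and (352,463) against the deck corner at (427,422) give about 10 mm of carriage travel. There is roughly 4 mm to go, and I'll relieve a little sideways force as I push.

Request:
move_arm(
  commands=[
    {"hand": 0, "travel": [-0.03, -0.15, 0], "twist": [0, 0, 0]},
    {"hand": 0, "travel": [-0.03, -0.15, 0], "twist": [0, 0, 0]},
    {"hand": 0, "travel": [-0.02, -0.12, 0], "twist": [0, 0, 0]},
    {"hand": 0, "travel": [0, 0, 0], "twist": [0, 0, 0]},
    {"hand": 0, "travel": [0, 0, 0], "twist": [0, 0, 0]},
  ],
)

```text
time: 11.83
position: [0.5119, -0.1702, 0.0539]
tool_rot: [0.994, -0.114, 0.001, 0.002]
ft_force: [-2.8, -10.1, 1.0]
grip_width: 0.0003
grip_force: 4.7
```

```bash
cat > meas.py <<'E'
from snap import *
R=Rn.from_euler("z",-TH).as_matrix()
o=robot.get_obs();F=R@o["ft_force"];print("tcp fix",infix(o),"F fix",F.round(1))
def edges(c,o,yl):  # sample gray along fixture-x line at y=yl, z=33.5; return strongest gradient positions
    xs=np.arange(5,75,.25);P=proj(c,o,fx(TH,T0,[(x,yl,33.7) for x in xs])).astype(np.float32)
    g=cv2.cvtColor(c["frame"],cv2.COLOR_RGB2GRAY)
    v=cv2.remap(g,P[None,:,0],P[None,:,1],cv2.INTER_LINEAR)[0].astype(float);d=np.gradient(np.convolve(np.pad(v,2,"edge"),np.ones(5)/5,"valid"))
    i=[k for k in range(2,len(d)-2) if abs(d[k])>5 and abs(d[k])==abs(d[k-2:k+3]).max()]
    return [(xs[k],int(np.sign(d[k]))) for k in i]
import sys
for n in ("w3","w4","w7"):
    c,oo=pickle.load(open(n+".pkl","rb"));print(n,[[(float(a),b) for a,b in edges(c,oo,y)] for y in(-39,-36)])
n=sys.argv[1];c,oo=snap(n);print(n,[[(float(a),b) for a,b in edges(c,oo,y)] for y in(-39,-36)])
E
python3 meas.py w8
```

```text
tcp fix [-22.9   2.3  53.9] F fix [-10.5   0.4   1. ]
w3 [[(11.5, -1), (12.75, 1), (16.75, 1)], [(11.25, -1), (11.5, -1), (12.75, 1)]]
w4 [[(11.25, -1), (12.5, 1), (16.5, 1)], [(11.25, -1), (12.5, 1)]]
w7 [[(11.25, -1), (23.0, -1), (26.25, 1), (71.25, -1)], [(10.75, -1), (23.25, -1), (26.5, 1), (71.5, -1)]]
w8 [[(11.0, -1), (26.25, -1), (29.75, 1), (71.5, -1)], [(10.75, -1), (26.5, -1), (29.5, 1), (71.75, -1)]]
```

Request:
move_arm(
  commands=[
    {"hand": 0, "travel": [0, -0.06, 0], "twist": [0, 0, 0]},
    {"hand": 0, "travel": [0, 0, 0], "twist": [0, 0, 0]},
    {"hand": 0, "travel": [0, 0, 0], "twist": [0, 0, 0]},
    {"hand": 0, "travel": [0, 0, 0], "twist": [0, 0, 0]},
    {"hand": 0, "travel": [0, 0, 0], "twist": [0, 0, 0]},
  ],
)

```text
time: 12.3
position: [0.512, -0.1698, 0.0539]
tool_rot: [0.994, -0.114, 0.001, 0.002]
ft_force: [-3.4, -8.7, 1.1]
grip_width: 0.0004
grip_force: 4.9
```

```bash
python3 meas.py w9 | grep -v "^w[347]"; python3 - <<'E'
from h import *
c,o=pickle.load(open("w9.pkl","rb"));T=wristT(c,o);R=Rn.from_euler("z",-TH).as_matrix()
hsv=cv2.cvtColor(c["frame"],cv2.COLOR_RGB2HSV);m=((hsv[:,:,0]>15)&(hsv[:,:,0]<35)&(hsv[:,:,1]>40)&(hsv[:,:,2]>120)).astype(np.uint8)
m[225:]=0
n,lab,st,_=cv2.connectedComponentsWithStats(m);k=1+st[1:,4].argmax();print(st[k])
cs,_=cv2.findContours((lab==k).astype(np.uint8),cv2.RETR_EXTERNAL,cv2.CHAIN_APPROX_NONE);ap=cv2.approxPolyDP(cv2.convexHull(max(cs,key=len)),1.5,True)[:,0]
print([(a.tolist(),(R@(ray(c,*a,.052,T)-np.r_[T0,0])*1000)[:2].round(1).tolist()) for a in ap])
for v in range(175,225,5):
    r=np.where(lab[v]==k)[0]
    if len(r):print(v,(R@(ray(c,r[0],v,.052,T)-np.r_[T0,0])*1000)[:2].round(1),(R@(ray(c,r[-1],v,.052,T)-np.r_[T0,0])*1000)[:2].round(1))
E
```

```text
tcp fix [-22.4   2.2  53.9] F fix [-9.3  1.3  1.1]
w9 [[(11.5, -1), (26.75, -1), (30.25, 1), (71.5, -1)], [(27.0, -1), (30.0, 1), (71.5, -1)]]
[ 143  179   98   36 2157]
[([240, 208], [-13.6, -14.8]), ([146, 214], [37.8, -11.3]), ([143, 191], [38.2, -24.3]), ([146, 185], [36.3, -27.6]), ([152, 183], [33.0, -28.7]), ([195, 179], [10.1, -30.9]), ([235, 201], [-10.9, -18.8])]
180 [ 18.1 -30.3] [  9.  -30.3]
185 [ 36.3 -27.6] [  4.4 -27.6]
190 [ 37.6 -24.8] [ -0.3 -24.9]
195 [ 37.9 -22.1] [ -5.1 -22.1]
200 [ 38.1 -19.3] [ -9.8 -19.3]
205 [ 37.8 -16.4] [-13.  -16.5]
210 [ 37.6 -13.6] [ 34.8 -13.6]
```

```bash
python3 -c "
from rig import robot
print(robot.hand_in())"
```

```text
the job is handed in; nothing more can be done
None
```

I handed the job in at about 12 s on the robot's clock: the spare pin is seated and released in the middle hole, and the arm is holding the model, heel square against the pins, with about 9–10 N of push. By my camera measurements the carriage stands at about 13.9 mm (target 14 mm). I inferred the pointer position from the carriage edges, because the arm hid the marks.

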